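# Demould a puppet-head casting and hold it over the mirror

### The arm

A 7-joint arm with a two-finger parallel gripper is mounted at the origin on the work surface. World frame = base frame: x ahead of the robot, y to its left, z up, the work surface at z = 0. Lengths are in mm, angles in rad, forces in N, time in s.
With the tool pointing down it reaches from about 350 to 900 mm from the base axis. Payload 8.1 kg.
Tool frame: the origin (TCP) lies midway between the tips of the shut fingers; the grasp point (between the pads) lies 19 mm behind it (robot.hold_point_z is the distance from the TCP to the grasp point, in mm); z points along the fingers, y is the direction in which the jaws open and shut (so a half turn about z gives the same grasp; the last joint's range is limited). The gripper opens to 92 mm and grips with 3 to 60 N. Pads are 19 mm wide; open, the fingers measure 130 mm over their backs; the gripper's body (75 mm by 190 mm) begins 47 mm behind the grasp point.
Start: joints at [-1.361, 0.434, 0.025, 1.573, -0.012, 1.134, -0.075], TCP at [192.355, 594.677, 226.742] pointing down, gripper open.
Joint ranges: [-2.62, 2.62], [-0.44, 2.09], [-1.27, 1.32], [0.08, 2.57], [-1.32, 4.46], [0.12, 2], [-2.74, 2.74]. Speed limits (rad/s): [2.22, 2.22, 3.01, 3.01, 3.14, 3.14, 3.14].

### API

Orientations are given as a unit quaternion [w, x, y, z].
In Python, from bench import robot gives the robot as it stands. The module is installed in compiled form; this text tells all that it offers.
- The arm moves only by the shell command python3 -m inch 'ROWS' [OPENING] [FORCE]. ROWS is JSON, a list of rows, each a list of 4 numbers: the shift along the tool's x, y, z scaled (see below), then the turn about the tool's z scaled (see below). A call has 1 to 12 rows; each row is the pose to reach, as a shift and turn from the pose commanded when the call began, along the tool's axes at that moment; what a row does not reach only later rows make up. The controller multiplies each number of a shift by 300 mm and each number of a turn by 45 degrees. A row lasts 1/10 s, in which the tool goes at most 50 mm and 8.59 degrees, less where a joint would pass 70% of its speed; a pose out of reach is approached as far as the arm can. A call with a number of a shift or a turn outside -1 to 1 is refused whole. A call with a gripper value outside its range is refused whole. OPENING is the closure, from -1 (fully open) to 1 (shut), set as the call begins (- or left out, the last holds). The fingers move at their own pace and stop on an object; FORCE is the grip in N (left out, the last holds). Time passes only in rows, so rows that repeat a pose let the fingers close. It gives the time, the measured TCP pose, the force and the opening at its end, in the units of the state.
- robot.sense(): the state, without advancing time (a new reading comes with each control period).
- robot.get_image(name): name is "scene" or "top" or "wrist"; returns a dict with "img" (400x640x3 uint8, red, green, blue), "vertical_fov" (degrees; the focal length in pixels is half the picture's height over the tangent of half this angle, whatever the lens; pixels are square), "cx", "cy" (the principal point, pixels), "world_to_cam" (4x4, takes a point from world to camera coordinates). Camera axes: x right, y up, looking along -z (the intrinsics and any distortion apply to the point x, -y, -z); pixel columns grow to the right and rows downward; lengths in mm; the calibration is good to about 2 mm. A picture is of the moment at which its call begins. There is no depth.
- robot.finish_job(): hands the job in, once; it reports no verdict.
The state is a dict: "clock": time; "qpos": joint angles; "joint_velocities": joint speeds; "effort": joint torques, N m; "ee_pos": TCP position; "eef_rot": TCP orientation; "contact_force": force on the tool from outside, world axes, zero at the start; "torque": the same for the moment, N m; "opening": finger opening in mm.
Only numpy, scipy, OpenCV 4.12 (cv2) and the standard library are available. Lean on these libraries where they do the work, as an engineer would, in place of code of your own. Each camera call takes 0.05 s, during which the arm holds its last target. There are 200 camera calls.

### The job

Lift the half-head casting (the one with a neck and two ears) by its rib straight up out of its mould, and carry it, without letting it tip, to above the hand mirror, so that the carver can see its moulded face in the glass. Finish while still holding it there in the air: steady, level, face down, its balance point over the middle of the glass and its underside about 10 cm above the glass. Keep the casting off the mirror, and leave the round casting and the other things on the bench where they are.

Things in the scene. Friction and masses are not known exactly. Their poses are not given: they have to be found in the camera images.
- head_casting: Tan half-head casting, 0.13 to 0.23 kg, face down in its mould, 2.5 to 3 mm play all round, 24 mm thick. From above: a disc (crown, 64 mm across, 68 over two small ears) running into a neck 34 mm wide; back flush with the mould's top. Origin: on its underside, below its balance point (centre of mass); +x to the crown (edge at +52 mm; neck's end at -55 mm), z up.
- head_rib (a point): Point in the rib, the bar to grip the casting by, over the balance point: 47 mm above the casting's underside. The rib stands on the casting's back along its x (x = -50 to +34 mm), 14 mm wide (y), 28 mm high: top 52 mm above the underside. The balance point is 8 mm crownward of the rib's middle; gripped far from it, the casting droops. Axes as the casting's.
- head_mould: Fixed white plaster block, 160 x 110 mm (x, y), 40 mm high, with an open cavity 24 mm deep shaped like the half head. Origin: centre of its underside, on the bench, 16 mm straight below the casting's origin as it lies in the cavity; axes parallel to the lying casting's.
- round_casting: The other casting, to be left alone: a plain tan disc, 82 mm across and 24 mm thick, with a similar rib on top (62 x 14 x 28 mm, along its x), lying in the round mould. Origin: centre of its underside, 16 mm above the bench.
- round_mould: Fixed white plaster block, 130 x 130 x 40 mm high, with a round cavity. Origin: centre of its underside, on the bench.
- mirror: Round hand mirror fixed on the bench with its glass up: dark wooden disc 150 mm across, 12 mm thick, with a handle 24 mm wide that reaches 166 mm from the centre along its -x. Origin: centre of the disc's underside, on the bench.
- mirror_glass (a point): Centre of the mirror's glass, on its upper face, 12 mm above the bench; z up.
- chisel: Carving chisel lying on the bench, 182 mm long along its x, 20 mm thick, wooden handle at -x. Origin: under its middle. A bystander.
- brush: Flat paint brush lying on the bench, 170 mm long along its x, 16 mm wide, bristles at +x. Origin: under its middle. A bystander.
- puppet_head: Carved wooden puppet head standing on its neck, about 87 mm tall, 44 mm across. Origin: centre of its foot. A bystander.
- paint_jar: White jar with a red cap, 56 mm across, 70 mm tall. Origin: centre of its underside. A bystander.
- glue_bottle: Yellow bottle, 52 mm across, 100 mm tall. Origin: centre of its underside. A bystander.
- wood_blank: Upright wooden block, 45 x 45 x 75 mm tall. Origin: centre of its underside. A bystander.
Things that resemble listed ones, but are neither listed nor needed, are in the scene too. What is shaped like the head_casting but black or green is not meant. What is shaped like the head_mould but brown is not meant.

How it is judged:
By the outcome, as a careful person would: the job done as asked, in the order asked, and still so for the second after the job is handed in, while the arm keeps its last pose, push and grip.
It also fails if it takes over 48 s, if anything falls off the work surface, if the arm or the gripper's body presses on something with over 40 N, if the wrist force passes 120 N, or if a joint passes its speed limit or range.

## Working session

There is one attempt and no reset: what is moved stays moved. The work goes in short steps, Python scripts to look and compute and a shell command to move; the robot and the scene stay as the last step left them, time stands still between calls to the robot, and variables do not carry over. Pictures are saved under pics/ and viewed, about 8 in all and at most 12, crops included, and the job is handed in when it is done.

```bash
mkdir -p pics
cat > h.py <<'E'
from bench import robot
import numpy as np, cv2
def grab(n,fn=None):
    d=robot.get_image(n)
    if fn: cv2.imwrite('pics/'+fn,d['img'][...,::-1])
    return d
def ray(d,u,v):
    f=200/np.tan(np.radians(d['vertical_fov'])/2)
    c=np.array([(u-d['cx'])/f,-(v-d['cy'])/f,-1])
    T=np.array(d['world_to_cam']);R=T[:3,:3]
    return -R.T@T[:3,3], R.T@c
def onplane(d,u,v,z):
    o,r=ray(d,u,v); return o+r*(z-o[2])/r[2]
def proj(d,p):
    f=200/np.tan(np.radians(d['vertical_fov'])/2)
    T=np.array(d['world_to_cam']);c=T[:3,:3]@np.array(p)+T[:3,3]
    return d['cx']+f*c[0]/-c[2], d['cy']-f*c[1]/-c[2]
E
python3 - <<'E'
from h import *
np.set_printoptions(precision=3,suppress=True)
for n in('top','scene'):
    d=grab(n,n+'1.png');print(n,d['vertical_fov'],d['cx'],d['cy'],[k for k in d]);print(ray(d,d['cx'],d['cy']))
print(robot.sense(),robot.hold_point_z)
E
```

```text
top 48.916677631039185 322.556920422065 193.57933465551352 ['img', 'vertical_fov', 'cx', 'cy', 'world_to_cam']
(array([ 424.397,  -88.104, 1538.173]), array([ 0.098,  0.022, -0.995]))
scene 50.2903216868638 320.4163006813098 202.2307834303585 ['img', 'vertical_fov', 'cx', 'cy', 'world_to_cam']
(array([1222.024,  505.764,  732.484]), array([-0.615, -0.524, -0.589]))
{'clock': 0.1, 'qpos': array([-1.361,  0.435,  0.025,  1.574, -0.012,  1.134, -0.075]), 'joint_velocities': array([ 0.001, -0.003,  0.001, -0.002,  0.   ,  0.001,  0.001]), 'effort': array([  0.003, -66.913,   0.988, -31.514,  -0.06 ,   0.037,   0.   ]), 'ee_pos': array([192.227, 594.227, 226.037]), 'eef_rot': array([-0.   ,  0.156,  0.988, -0.001]), 'contact_force': array([0.779, 0.511, 1.044]), 'torque': array([ 0.085,  0.018, -0.005]), 'opening': 92.05794112597987} 18.8
```

View pics/top1.png

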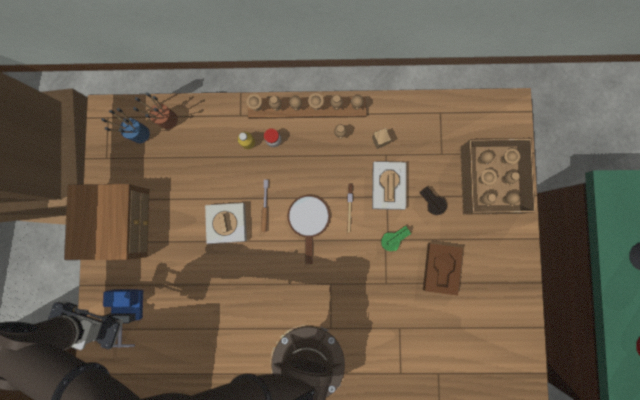

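View pics/scene1.png

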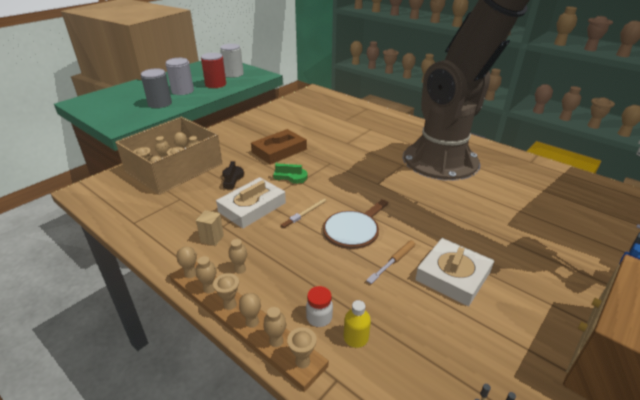

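The top view shows the head casting in its white mould at about (390,185) with its crown up (+x), and the mirror at about (309,216) with its handle down. The round mould is at (225,223). The scene view agrees.

```bash
cat > m.py <<'E'
from h import *
np.set_printoptions(precision=1,suppress=True)
d=grab('top');im=d['img'];print('base',proj(d,[0,0,0]))
hsv=cv2.cvtColor(im,cv2.COLOR_RGB2HSV)
def box(m,x0,x1,y0,y1):
    k=np.zeros_like(m);k[y0:y1,x0:x1]=m[y0:y1,x0:x1]
    c=max(cv2.findContours(k,0,2)[0],key=cv2.contourArea);return c
w=((hsv[...,1]<60)&(hsv[...,2]>110)).astype(np.uint8)*255
c=box(w,365,415,150,220);r=cv2.minAreaRect(c);print('mould',r)
p=[onplane(d,*q,40) for q in cv2.boxPoints(r)];print(np.array(p),'ctr',np.mean(p,0)[:2])
for i in(0,1):
    e=p[i+1]-p[i];print(np.linalg.norm(e),np.degrees(np.arctan2(e[1],e[0])))
c=box(w,280,335,190,240);e=cv2.fitEllipse(c);print('glass',e,onplane(d,*e[0],12))
c=box(w,195,255,195,250);r=cv2.minAreaRect(c);print('round',r,onplane(d,*r[0],40))
big=cv2.hconcat([cv2.resize(im[140:250,360:450],None,fx=5,fy=5,interpolation=2),]);cv2.imwrite('pics/crop.png',big[...,::-1])
E
python3 m.py
```

```text
base (np.float64(308.0402438170659), np.float64(363.0314601314062))
mould ((389.0, 184.99998474121094), (47.99999237060547, 33.99999237060547), 90.0)
[[ 683.3 -226.6   40. ]
 [ 681.8 -343.2   40. ]
 [ 516.7 -338.6   40. ]
 [ 517.9 -223.3   40. ]] ctr [ 599.9 -282.9]
116.51607316742408 -90.75771491119497
165.12863709619802 178.40512679641807
glass ((308.3133239746094, 215.59799194335938), (39.03639221191406, 39.425540924072266), 6.68113899230957) [499.1  -4.6  12. ]
round ((224.51519775390625, 222.78866577148438), (39.68191909790039, 38.998653411865234), 86.98721313476562) [476.1 280.8  40. ]
```

View pics/crop.png

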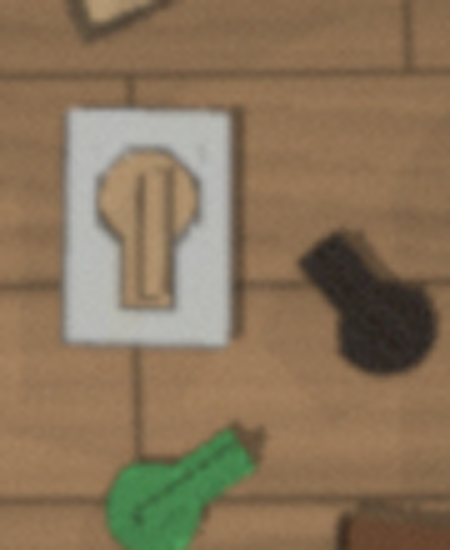

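```bash
python3 -m inch '[[-0.37,-0.4,0,0],[-0.73,-0.78,0,0],[-0.73,-0.78,0,0],[-0.73,-0.78,0,0],[-0.73,-0.78,0,0],[-0.73,-0.78,0,0],[-0.73,-0.78,0,0],[-0.73,-0.78,0,0]]' -1 20; python3 -m inch '[[-0.73,-0.78,0,0],[-0.73,-0.78,0,0],[-0.73,-0.78,0,0],[-0.73,-0.78,0,0],[-0.73,-0.78,0,0],[-0.73,-0.78,0,0],[-0.73,-0.78,0,0],[-0.73,-0.78,0,0]]'; python3 -m inch '[[-0.73,-0.8,0,-0.38],[-0.73,-0.8,0,-0.38],[-0.73,-0.8,0,-0.38],[-0.73,-0.8,0,-0.38],[-0.73,-0.8,0,-0.38],[-0.73,-0.8,0,-0.38],[-0.73,-0.8,0,-0.38],[-0.73,-0.8,0,-0.38],[-0.73,-0.8,0,-0.38]]'
```

```text
clock: 0.95
ee_pos: [330.2, 301.2, 226.8]
eef_rot: [0.0, 0.159, 0.987, -0.0]
contact_force: [0.8, 0.9, 0.1]
opening: 91.3
clock: 1.75
ee_pos: [466.3, 12.2, 226.7]
eef_rot: [0.0, 0.158, 0.987, -0.0]
contact_force: [-0.2, -0.3, -0.6]
opening: 91.9
clock: 2.65
ee_pos: [600.2, -279.8, 225.6]
eef_rot: [-0.001, 0.007, 1.0, 0.001]
contact_force: [0.1, 0.8, 0.4]
opening: 91.9
```

Run:
```python
from h import *
d=grab('wrist','w1.png');print(ray(d,d['cx'],d['cy']),d['vertical_fov'],robot.sense()['ee_pos'])
for p in([600,-283,68],[600,-283,40]):print(proj(d,p))
```

```text
(array([ 533.33133914, -280.90275388,  383.66206838]), array([ 0.25003052, -0.00278096, -0.96823396])) 71.75406321608122 [ 600.15484895 -278.67697689  225.87425453]
(np.float64(320.7974677822121), np.float64(182.26344942321566))
(np.float64(320.87730676944653), np.float64(177.678527854751))
```

View pics/w1.png

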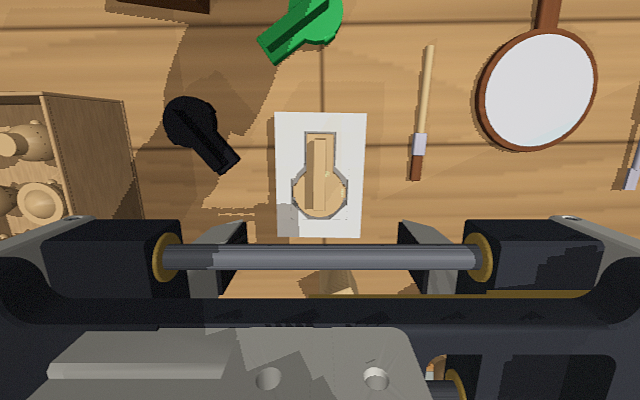

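The wrist view shows the mould at columns 275-366 and rows 112-238. The neck points up at row ~132 and the crown is at rows 170-218. The rib top is around columns 310-328. I'll measure these.

Run:
```python
from h import *
np.set_printoptions(precision=1,suppress=True)
d=grab('wrist');im=d['img'];hsv=cv2.cvtColor(im,cv2.COLOR_RGB2HSV)
w=((hsv[...,1]<50)&(hsv[...,2]>150)).astype(np.uint8)*255
k=np.zeros_like(w);k[95:245,260:385]=w[95:245,260:385]
c=max(cv2.findContours(k,0,2)[0],key=cv2.contourArea)
P=np.array([onplane(d,*q[0],40)[:2] for q in c],np.float32)
r=cv2.minAreaRect(P);print('mould',r)
# cavity = nonwhite hole in mould
cc,h=cv2.findContours(k,cv2.RETR_CCOMP,cv2.CHAIN_APPROX_NONE)
hole=max([q for q,z in zip(cc,h[0]) if z[3]>=0],key=cv2.contourArea)
Q=np.array([onplane(d,*q[0],40)[:2] for q in hole],np.float32);print('hole',Q.min(0),Q.max(0),cv2.minAreaRect(Q))
k=np.zeros_like(w);k[15:160,460:610]=w[15:160,460:610]
c=max(cv2.findContours(k,0,2)[0],key=cv2.contourArea);P=np.array([onplane(d,*q[0],12)[:2] for q in c],np.float32)
print('glass',cv2.fitEllipse(P))
cv2.imwrite('pics/w1c.png',cv2.resize(im[105:245,260:380,::-1],None,fx=5,fy=4.2,interpolation=0))
cv2.imwrite('pics/w1c.png',cv2.resize(im[105:245,260:380,::-1],None,fx=4,fy=4,interpolation=0))
```

```text
mould ((600.4090576171875, -285.1602478027344), (110.92747497558594, 160.2713623046875), 88.23107147216797)
hole [ 541.1 -323. ] [ 656.8 -248.5] ((599.0955810546875, -284.7876892089844), (74.3336181640625, 114.33940124511719), 87.464599609375)
glass ((499.22442626953125, -5.922511100769043), (133.13421630859375, 133.84588623046875), 171.6420135498047)
```

View pics/w1c.png

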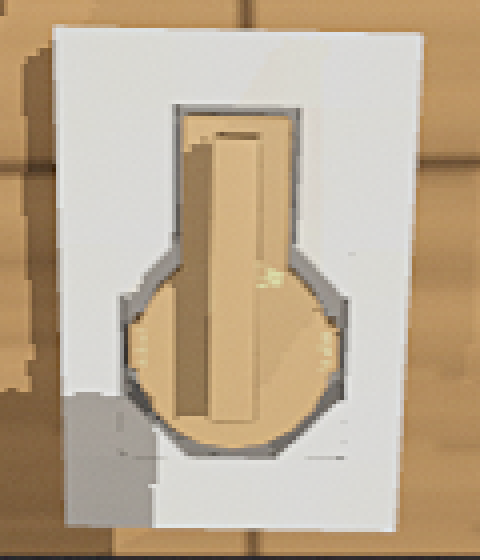

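Run:
```python
from h import *
np.set_printoptions(precision=1,suppress=True)
d=grab('wrist')
for u,v in((313,175),(324.3,175),(318.7,139.5),(318,209.5)):print(onplane(d,u,v,68))
for u,v in((290,192),(345.5,192),(320,133),(318,216.5)):print(onplane(d,u,v,40))
s=robot.sense();print(s['ee_pos'],s['eef_rot'])
```

```text
[ 591.5 -290.2   68. ]
[ 591.6 -277.1   68. ]
[ 551.1 -283.1   68. ]
[ 633.5 -285.1   68. ]
[ 618.4 -321.1   40. ]
[ 619.2 -249.9   40. ]
[ 545.  -281.7   40. ]
[ 652.  -285.7   40. ]
[ 600.1 -278.3  226.5] [-0.  0.  1.  0.]
```

```bash
cat > avg.py <<'E'
from h import *
np.set_printoptions(precision=3,suppress=True)
L=[]
for i in range(6):
    robot.get_image('wrist');L.append(robot.sense())
for k in('ee_pos','eef_rot','contact_force','torque','opening'):
    a=np.array([s[k] for s in L])
    if k=='eef_rot': a*=np.sign(a[:,2:3])
    print(k,a.mean(0),a.std(0))
print(L[-1]['clock'])
E
python3 avg.py
```

```text
ee_pos [ 599.797 -279.597  226.963] [0.126 0.648 0.097]
eef_rot [0.    0.006 1.    0.   ] [0. 0. 0. 0.]
contact_force [-0.065 -0.147 -0.071] [0.312 0.39  0.401]
torque [ 0.031  0.022 -0.005] [0.025 0.026 0.025]
opening 91.85783343534531 0.13897061724223747
3.1
```

```bash
python3 -m inch '[[0,-0.016,0.15,0.02],[0,-0.016,0.3,0.02],[0,-0.016,0.4,0.02],[0,-0.016,0.44,0.02],[0,-0.016,0.44,0.02],[0,-0.016,0.44,0.02]]'; python3 avg.py; python3 -c "
from h import *
d=grab('wrist','w2.png')
for p in((600,-284.5,68),(600,-284.5,90)):print(proj(d,p))"
```

```text
clock: 3.7
ee_pos: [600.4, -286.5, 96.3]
eef_rot: [0.001, 0.015, 1.0, -0.0]
contact_force: [-1.2, 0.4, -0.1]
opening: 92.0
ee_pos [ 600.426 -286.482   96.47 ] [0.248 0.205 0.382]
eef_rot [ 0.001  0.015  1.    -0.   ] [0. 0. 0. 0.]
contact_force [-0.074 -0.414 -0.055] [0.176 0.423 0.714]
torque [ 0.011 -0.007  0.002] [0.024 0.02  0.021]
opening 91.95223592574554 0.20732221717728935
4.0
(np.float64(326.9848096862435), np.float64(219.92178927601572))
(np.float64(327.55478001444885), np.float64(231.77187150829306))
```

View pics/w2.png

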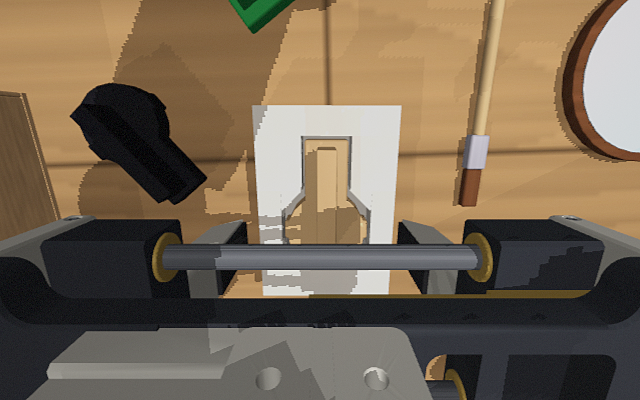

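Run:
```python
from h import *
np.set_printoptions(precision=1,suppress=True)
d=grab('wrist');im=d['img'];g=cv2.cvtColor(im,cv2.COLOR_RGB2GRAY)
for v in(165,195,225):print(v,g[v,300:356].tolist())
s=robot.sense()['ee_pos']
print(s,proj(d,s),proj(d,[600.4,-286.4,68]),proj(d,[600.4,-240,96]),proj(d,[600.4,-332,96]))
for u,v in((317,195),(337,195)):print(onplane(d,u,v,68))
```

```text
165 [218, 166, 67, 129, 135, 117, 125, 125, 126, 124, 126, 127, 126, 125, 126, 121, 135, 171, 185, 182, 182, 183, 184, 185, 183, 184, 184, 184, 184, 184, 185, 186, 185, 186, 187, 185, 162, 161, 180, 179, 179, 179, 178, 177, 179, 177, 174, 141, 94, 92, 86, 190, 223, 215, 215, 214]
195 [146, 146, 149, 152, 135, 122, 125, 124, 125, 125, 125, 123, 123, 124, 125, 120, 126, 166, 186, 183, 182, 182, 182, 181, 180, 182, 183, 182, 184, 184, 184, 183, 183, 184, 188, 182, 157, 160, 178, 175, 174, 175, 175, 175, 176, 170, 148, 141, 150, 150, 148, 149, 145, 144, 173, 209]
225 [120, 125, 122, 123, 124, 125, 122, 124, 124, 123, 122, 123, 123, 125, 124, 124, 116, 120, 126, 124, 123, 123, 125, 123, 124, 123, 123, 126, 124, 124, 124, 124, 125, 123, 127, 104, 101, 118, 114, 114, 115, 113, 113, 113, 111, 115, 112, 113, 116, 111, 113, 117, 125, 123, 122, 124]
[ 599.7 -286.    95.3] (np.float64(325.09921333260877), np.float64(235.16508833514905)) (np.float64(324.2089269372174), np.float64(220.89740247445977)) (np.float64(400.3911068772675), np.float64(234.60568661071085)) (np.float64(250.29646004196974), np.float64(238.6366446203675))
[ 581.2 -290.9   68. ]
[ 581.6 -277.    68. ]
```

```bash
python3 -m inch '[[0,0.008,0.04,0],[0,0.008,0.1,0],[0,0.008,0.15,0],[0,0.008,0.17,0],[0,0.008,0.17,0],[0,0.008,0.17,0]]'; python3 avg.py; python3 -m inch '[[0,0,0,0],[0,0,0,0],[0,0,0,0],[0,0,0,0],[0,0,0,0],[0,0,0,0]]' 1 5; python3 avg.py
```

```text
clock: 4.7
ee_pos: [599.7, -283.8, 43.9]
eef_rot: [0.0, 0.015, 1.0, -0.0]
contact_force: [0.2, 0.1, 0.5]
opening: 92.2
ee_pos [ 599.947 -283.837   44.377] [0.063 0.097 0.097]
eef_rot [ 0.001  0.015  1.    -0.   ] [0. 0. 0. 0.]
contact_force [ 0.615  0.456 -0.382] [0.417 0.207 0.521]
torque [ 0.023 -0.003 -0.018] [0.033 0.025 0.024]
opening 91.80091286364218 0.16079865772803928
5.0
clock: 5.6
ee_pos: [599.5, -283.6, 43.7]
eef_rot: [-0.0, 0.015, 1.0, 0.0]
contact_force: [-0.5, -0.0, -1.2]
opening: 48.4
ee_pos [ 599.537 -283.577   43.709] [0.014 0.022 0.006]
eef_rot [0.    0.015 1.    0.   ] [0. 0. 0. 0.]
contact_force [ 0.308 -0.327 -0.028] [0.509 0.556 0.241]
torque [0.027 0.015 0.006] [0.02  0.019 0.03 ]
opening 34.416030578903175 6.8500223250107775
5.9
```

```bash
python3 -m inch '[[0,0,0,0],[0,0,0,0],[0,0,0,0],[0,0,0,0],[0,0,0,0],[0,0,0,0],[0,0,0,0]]' 1 5; python3 avg.py
```

```text
clock: 6.6
ee_pos: [599.5, -283.6, 43.7]
eef_rot: [0.0, 0.015, 1.0, 0.0]
contact_force: [0.2, 0.5, -0.3]
opening: 14.2
ee_pos [ 599.548 -283.516   43.692] [0.022 0.02  0.012]
eef_rot [0.    0.015 1.    0.   ] [0. 0. 0. 0.]
contact_force [ 0.461  0.252 -0.818] [0.247 0.494 0.558]
torque [ 0.101 -0.028 -0.002] [0.031 0.034 0.033]
opening 14.106844916299828 0.140143896647841
6.9
```

```bash
python3 -m inch '[[0,0,0,0],[0,0,0,0],[0,0,0,0],[0,0,0,0]]' 1 40; python3 -m inch '[[0,0,-0.01,0],[0,0,-0.02,0],[0,0,-0.03,0],[0,0,-0.04,0],[0,0,-0.05,0],[0,0,-0.06,0],[0,0,-0.07,0],[0,0,-0.08,0],[0,0,-0.09,0],[0,0,-0.1,0],[0,0,-0.1,0],[0,0,-0.1,0]]'; python3 avg.py
```

```text
clock: 7.3
ee_pos: [599.5, -283.5, 43.7]
eef_rot: [-0.0, 0.015, 1.0, 0.0]
contact_force: [-0.3, 0.3, -0.6]
opening: 14.2
clock: 8.5
ee_pos: [599.6, -283.6, 73.8]
eef_rot: [0.0, 0.015, 1.0, 0.0]
contact_force: [-0.6, 0.1, -2.4]
opening: 13.6
ee_pos [ 599.454 -283.503   73.573] [0.02  0.022 0.039]
eef_rot [-0.     0.015  1.     0.   ] [0. 0. 0. 0.]
contact_force [ 0.092  0.061 -2.125] [0.213 0.208 0.253]
torque [ 0.026 -0.006  0.018] [0.025 0.021 0.009]
opening 13.730588432657916 0.15947943413814483
8.8
```

```bash
python3 -m inch '[[0,0,-0.02,0],[0,0,-0.05,0],[0,0,-0.1,0],[0,0,-0.15,0],[0,0,-0.2,0],[0,0,-0.22,0],[0,0,-0.22,0],[0,0,-0.22,0]]'; python3 -m inch '[[0.01,0.025,0,0],[0.03,0.075,0,0],[0.06,0.15,0,0],[0.1,0.25,0,0],[0.15,0.37,0,0],[0.2,0.5,0,0],[0.25,0.63,0,0],[0.3,0.75,0,0],[0.33,0.83,0,0],[0.35,0.88,0,0],[0.36,0.91,0,0],[0.364,0.918,0,0]]';python3 avg.py; python3 -c "
from h import *
d=grab('wrist','w3.png');d=grab('scene','s3.png');im=cv2.imread('pics/s3.png');cv2.imwrite('pics/s3c.png',cv2.resize(im[100:280,250:480],None,fx=3.3,fy=3.3))"
```

```text
clock: 9.6
ee_pos: [599.4, -283.4, 139.5]
eef_rot: [-0.0, 0.015, 1.0, 0.0]
contact_force: [-0.4, -0.0, -2.2]
opening: 13.6
clock: 10.8
ee_pos: [498.1, -3.9, 139.4]
eef_rot: [-0.0, 0.014, 1.0, 0.0]
contact_force: [0.9, -0.1, -1.9]
opening: 14.0
ee_pos [498.753  -5.63  139.651] [0.228 0.619 0.07 ]
eef_rot [ 0.     0.015  1.    -0.   ] [0. 0. 0. 0.]
contact_force [ 0.26  -0.465 -2.064] [0.557 0.653 0.235]
torque [0.009 0.018 0.025] [0.042 0.034 0.041]
opening 13.669213207616577 0.18648167588641382
11.1
```

View pics/w3.png

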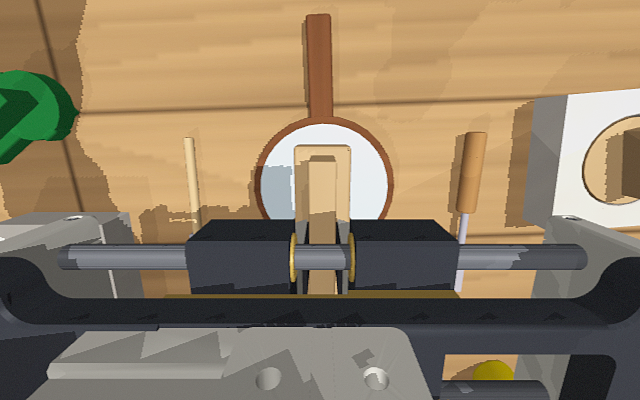

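View pics/s3c.png

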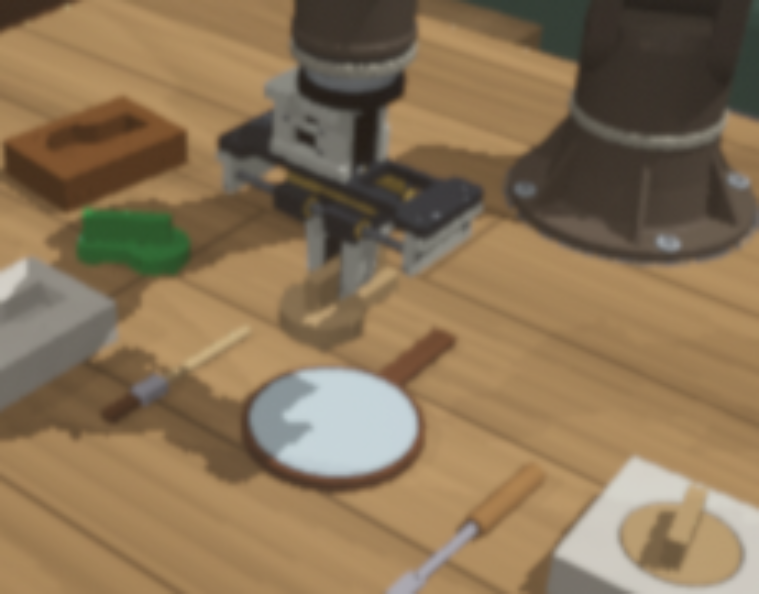

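The wrist view shows the glass around (324,180), with the casting's neck end at row ~145 (columns 295-351) and the rib end at row ~155. The scene view shows the casting hanging level above the mirror. I'll check level and centring in numbers.

```bash
python3 avg.py
python3 - <<'E'
from h import *
np.set_printoptions(precision=2,suppress=True)
d=grab('wrist');im=d['img'];s=robot.sense()['ee_pos'];print(s)
ty=np.array([.03,.9995,0]);cx=np.array([.9995,-.03,0]);o=np.array([s[0]+.5,s[1],s[2]-27.7])
Z=np.array([0,0,1])
for n,a,y,z in(('neckL',-55,-17,24),('neckR',-55,17,24),('ribtopL',-50,-7,52),('ribtopR',-50,7,52)):print(n,np.array(proj(d,o+a*cx+y*ty+z*Z)))
hsv=cv2.cvtColor(im,cv2.COLOR_RGB2HSV)
print('col323',im[138:175,323].sum(1)//3)
print('row150',im[150,285:362,2].tolist())
# glass/wood disc rim: outer wood circle, upper half
P=[]
for ang in np.radians(np.arange(185,356,5)):
    for r in np.arange(45,85,.5):
        u,v=322+r*np.cos(ang),183+r*np.sin(ang)
        p=im[int(round(v)),int(round(u))].astype(int)
        if p.min()<120 and r>55: 
            P.append(onplane(d,u,v,12)[:2]);break
P=np.array(P);A=np.c_[2*P,np.ones(len(P))];x=np.linalg.lstsq(A,(P**2).sum(1),rcond=None)[0]
print('glass centre',x[:2],'r',np.sqrt(x[2]+x[0]**2+x[1]**2),'res',np.abs(np.linalg.norm(P-x[:2],axis=1)-66.7).max())
E
```

```text
ee_pos [498.748  -5.314 139.705] [0.04  0.18  0.013]
eef_rot [ 0.     0.015  1.    -0.   ] [0. 0. 0. 0.]
contact_force [-0.076 -0.051 -2.03 ] [0.423 0.405 0.486]
torque [0.016 0.007 0.013] [0.029 0.027 0.038]
opening 13.717273451549906 0.06066387068583693
11.5
[498.71  -5.06 139.73]
neckL [295.86 145.1 ]
neckR [354.76 145.14]
ribtopL [311.44 160.1 ]
ribtopR [340.38 160.12]
col323 [238 239 238 239 241 252 159 102 133 185 185 190 190 190 190 192 199 136
 106 109 111 112 109 124 191 191 190 189 187 187 189 188 188 188 188 186
 188]
row150 [241, 241, 241, 241, 241, 241, 243, 251, 213, 95, 134, 150, 149, 145, 146, 146, 145, 145, 151, 152, 150, 145, 147, 144, 146, 146, 145, 151, 155, 151, 147, 147, 150, 146, 147, 148, 151, 148, 149, 149, 149, 149, 149, 149, 151, 150, 149, 151, 149, 153, 148, 151, 152, 150, 152, 149, 152, 151, 153, 150, 151, 151, 153, 149, 136, 99, 215, 251, 243, 241, 241, 241, 241, 241, 242, 241, 241]
glass centre [499.98  -6.5 ] r 68.00376612417206 res 1.9131468510545773
```

```bash
python3 -c "
from h import *
print(robot.finish_job());s=robot.sense();print(s['clock'],s['ee_pos'],s['opening'])"
```

```text
the job is handed in; nothing more can be done
None
the job is handed in; nothing more can be done
```

The head casting is out of its mould and held face down above the mirror, and the job is handed in. I gripped it by the rib over its balance point at 40 N, lifted it straight up and carried it across. The clock read about 11.5 s of the 48 s allowed.

Last checks before handing in:
- **Position:** the balance point was at about (499.2, -5.3), and the glass centre measured between (499, -5) and (500, -6.5). That puts it within about 1–2 mm of the middle.
- **Height:** the underside was about 112 mm above the bench, which is 100 mm above the glass.
- **Level:** the neck end and the rib end appeared within about 1 pixel of where a level casting would show them, so there was no droop.
- **Grip:** steady at 13.7 mm opening, with about 2 N of load, which matches the casting's weight.
- **Other things:** nothing else appeared touched or moved. I judged this by eye from the last two pictures, which do not show every bystander, and did not measure it.

One disagreement: the wrist camera placed the fingers about 2 mm to one side of the position the arm reported, which is within its stated calibration. I allowed for it when lining up the grip. The last reading was taken just before handing in, because the robot gave no readings afterwards.

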